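Right the fallen reagent bottles in the microscope-bench lane and lock the lane

TASK

The bottle lane was jolted because its locking pin had come up, and two of its five bottles fell over. Stand both fallen bottles upright on the lane's two empty white pads, centred on them, without knocking the bottles still standing; only then push the red-headed pin fully home so that its head sits on the yellow fork. Leave everything else where it is.

Things in the scene. Friction and masses are not known exactly. Their poses are not given: they have to be found in the camera images.
- lane: Black tray fixed to the bench, 185 mm deep by 410 mm wide, its deck 8 mm above the bench, with thin aluminium lips (12 mm above the bench) at its front and both ends, none at its back. Origin at bench level under the centre of the middle pad; x points to its back (away from the robot), y along the row to the left, z up. The deck reaches from x = -35 to +150 mm.
- pad1 (a point): Centre of white pad 1 of 5 (1 leftmost, 5 rightmost), at deck level. Pads are flat 50 mm squares in a row, 78 mm apart, axes as the lane's.
- pad2 (a point): Centre of white pad 2 of 5 (1 leftmost, 5 rightmost), at deck level. Pads are flat 50 mm squares in a row, 78 mm apart, axes as the lane's.
- pad3 (a point): Centre of white pad 3 of 5 (1 leftmost, 5 rightmost), at deck level. Pads are flat 50 mm squares in a row, 78 mm apart, axes as the lane's.
- pad4 (a point): Centre of white pad 4 of 5 (1 leftmost, 5 rightmost), at deck level. Pads are flat 50 mm squares in a row, 78 mm apart, axes as the lane's.
- pad5 (a point): Centre of white pad 5 of 5 (1 leftmost, 5 rightmost), at deck level. Pads are flat 50 mm squares in a row, 78 mm apart, axes as the lane's.
- fallen_blue: Brown square reagent bottle with a blue cap, 0.08 to 0.17 kg, fallen: lies on its side on the lane with its base near an empty pad and its cap roughly away from the robot. Body 40 x 40 mm and 66 mm tall with a paper label, then a sloping shoulder and a round cap of 28 mm diameter; 92 mm tall overall. Origin at the centre of its base, z along its axis towards the cap.
- fallen_green: Brown square reagent bottle with a green cap, 0.08 to 0.17 kg, fallen: lies on its side on the lane with its base near an empty pad and its cap roughly away from the robot. Body 40 x 40 mm and 66 mm tall with a paper label, then a sloping shoulder and a round cap of 28 mm diameter; 92 mm tall overall. Origin at the centre of its base, z along its axis towards the cap.
- left_bottle: Brown square bottle of the same shape and size with a white cap, standing on a pad (pad 1 or 2). Origin at the centre of its base, z up.
- middle_bottle: Brown square bottle of the same shape and size with a white cap, standing on a pad (always pad 3). Origin at the centre of its base, z up.
- right_bottle: Brown square bottle of the same shape and size with a white cap, standing on a pad (pad 4 or 5). Origin at the centre of its base, z up.
- pin (a joint): How far the steel pin has been pushed down, in m: 0 to 0.005 at the start (proud), 0.028 fully home with its head on the upper ear of the fork. It slides straight down against about 5 N of friction and stays where it is left.
- pin_head (a point): Centre of the top face of the pin's red head (22 mm diameter, 8 mm thick), at the right-hand end of the lane in the yellow fork, whose upper ear is 36 mm above the bench. The head's top is 67 to 72 mm above the bench at the start and 44 mm when home.
- dish: White round dish with a red disc, 35 mm diameter, 14 mm high, on the lane behind the middle bottle: leave alone. Origin at the centre of its underside.
- well_plate: White six-well plate, 85 x 127 x 18 mm, on the bench at the left: leave alone. Origin under its centre.
- slide_box: Blue slide box, 85 x 60 x 35 mm, beyond the right end of the lane: leave alone. Origin under its centre.
- tweezers: Steel tweezers with a green end, about 130 mm long, lying on the bench at the right: leave alone. Origin under its middle.
- pen: Blue and white pen, 130 mm long, lying behind the lane: leave alone. Origin under its middle.
- tub: White tub with a yellow lid, 55 mm diameter, 44 mm high, at the right: leave alone. Origin at the centre of its underside.
There are look-alikes about, which are no part of the job. What is shaped like the fallen_green but orange or turquoise is not meant.

How it is judged:
By the outcome, as a careful person would: the job done as asked, in the order asked, and still so for the second after the job is handed in, with the robot touching nothing.
It also fails if it takes over 64 s, if anything falls off the work surface, if the arm or the gripper's body presses on something with over 40 N, if the wrist force passes 120 N, or if a joint passes its speed limit or range.

ROBOT

A 6-joint arm with a two-finger parallel gripper is mounted at the origin on the work surface. World frame = base frame: x ahead of the robot, y to its left, z up, the work surface at z = 0. Lengths are in m, angles in degrees, forces in N, time in s.
With the tool pointing down it reaches from about 0.3 to 0.875 m from the base axis. Payload 4.2 kg.
Tool frame: the origin (TCP) lies midway between the tips of the shut fingers; the grasp point (between the pads) lies 19 mm behind it; z points along the fingers, y is the line along which they close (so a half turn about z gives the same grasp; the last joint's range is limited). The gripper opens to 85 mm and grips with 20 to 120 N. Pads are 22 mm wide; open, the fingers measure 114 mm over their backs; the gripper's body (76 mm by 85 mm) begins 54 mm behind the grasp point. The pads swing forward as they close: fully open they stand 13 mm farther back than shut.
Start: joints at [72.995, 18.312, 89.639, -0, 72.044, -1.146], TCP at [0.157, 0.553, 0.231] pointing down, gripper open.
Joint ranges: [-177.97, 177.97], [-48.28, 115.42], [12.27, 149.76], [-77.06, 257.06], [2.81, 150.46], [-146.56, 146.56]. Speed limits (degrees/s): [147.25, 147.25, 180, 180, 180, 180].

INTERFACE

Orientations are given as a 3x3 rotation matrix whose columns are the frame's x, y, z axes.
In Python, from workcell import read_state, read_camera, sign_off gives the robot as it stands.
- The arm moves only by the tool apply_moves, never from a script. Its argument "steps" is a list of rows, each a list of 7 numbers: the shift along the world's x, y, z in mm, then the turn, a rotation vector about the world's x, y, z in degrees, then the closure, from -1 (fully open) to 1 (shut). In form: [[dx, dy, dz, wx, wy, wz, hand], ...]. A call has 1 to 20 rows; each row is the pose to reach, as a shift and turn from the pose commanded when the call began; what a row does not reach only later rows make up. A row lasts 1/12 s, in which the tool goes at most 41.7 mm and 7.16 degrees, less where a joint would pass 70% of its speed; a pose out of reach is approached as far as the arm can. A call with a gripper value outside its range is refused whole. The fingers move at their own pace and stop on an object; the grip force is fixed at half the most. Time passes only in rows, so rows that repeat a pose let the fingers close. It gives the time, the measured TCP pose, the force, the opening and the grip force at its end, in the units of the state.
- read_state(): the state, without advancing time (a new reading comes with each control period).
- read_camera(name): name is "scene" or "top" or "wrist"; returns a dict with "frame" (480x640x3 uint8, red, green, blue), "fx", "fy", "cx", "cy" (pixels), "camera_from_world" (4x4, takes a point from world to camera coordinates). Camera axes: x right, y down, z forward; pixel columns grow to the right and rows downward; lengths in m; the calibration is good to about 2 mm. The wrist camera is an equidistant fisheye: a pixel r from the principal point sees the ray r / f radians off the axis. A picture is of the moment at which its call begins. There is no depth.
- sign_off(): hands the job in; it is judged then, once.
The state is a dict: "time_s": time; "joint_pos": joint angles; "qvel": joint speeds; "joint_efforts": joint torques, N m; "tcp_pos": TCP position; "orientation": TCP orientation; "contact_force": force on the tool from outside, world axes, zero at the start; "torque": the same for the moment, N m; "grip_width": finger opening in m; "gripper_force": force on a finger pad.
Only numpy, scipy, OpenCV 4.12 (cv2) and the standard library are available. Lean on these libraries where they do the work, as an engineer would, in place of code of your own. Each camera call takes 0.05 s, during which the arm holds its last target. There are 200 camera calls.

## Working session

There is one attempt and no reset: what is moved stays moved. The work goes in short steps, Python scripts to look and compute and a tool call to move; the robot and the scene stay as the last step left them, time stands still between calls to the robot, and variables do not carry over. Pictures are saved under pics/ and viewed, at most 13 in all, crops included, and the job is handed in when it is done.

Besides the shell and the picture viewer there is one more tool, called after "Request:" by a JSON object that holds its "method" and its "body", one argument or row to a line. apply_moves: Moves the arm, as the interface text tells. Its arguments: {"type":"object","properties":{"steps":{"type":"array","items":{"type":"array","items":{"type":"number"}}}},"required":["steps"]}

```bash
mkdir -p pics
cat > h.py <<'E'
import numpy as np, cv2
from workcell import read_state, read_camera, sign_off
def ray(c,u,v):
    T=np.array(c["camera_from_world"]);R=T[:3,:3];o=-R.T@T[:3,3]
    a=(u-c["cx"])/c["fx"];b=(v-c["cy"])/c["fy"]
    return o,R.T@np.array([a,b,1.])
def onz(c,u,v,z):
    o,d=ray(c,u,v);return o+d*(z-o[2])/d[2]
def proj(c,p):
    T=np.array(c["camera_from_world"]);q=T[:3,:3]@np.array(p)+T[:3,3]
    return c["fx"]*q[0]/q[2]+c["cx"],c["fy"]*q[1]/q[2]+c["cy"]
E
python3 - <<'E'
from h import *
for n in("scene","top"):
    c=read_camera(n);cv2.imwrite(f"pics/{n}0.png",c["frame"][:,:,::-1])
    o,d=ray(c,c["cx"],c["cy"]);print(n,o,d,c["fx"],c["cx"],c["cy"])
s=read_state();print(s["tcp_pos"],s["orientation"],s["grip_width"],s["time_s"])
E
```

```text
scene [ 0.89943646 -0.51932058  1.03622032] [-0.32785292  0.44386026 -0.83396674] 561.8978350407951 319.6146760453974 237.93395577614857
top [0.40900559 0.00293262 1.22748685] [ 0.11786312 -0.01357382 -0.99293708] 472.2894567366123 325.9215533102611 237.19385732103203
[0.15700527 0.55270804 0.23058117] [[-9.61941390e-01  2.73255511e-01 -4.33222231e-04]
 [ 2.73255855e-01  9.61940222e-01 -1.49910984e-03]
 [ 7.09386392e-06 -1.56043631e-03 -9.99998782e-01]] 0.0853825974982415 0.1
```

View pics/scene0.png

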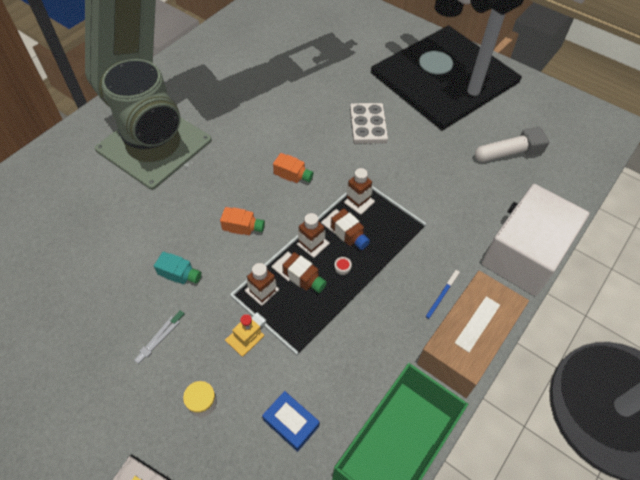

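View pics/top0.png

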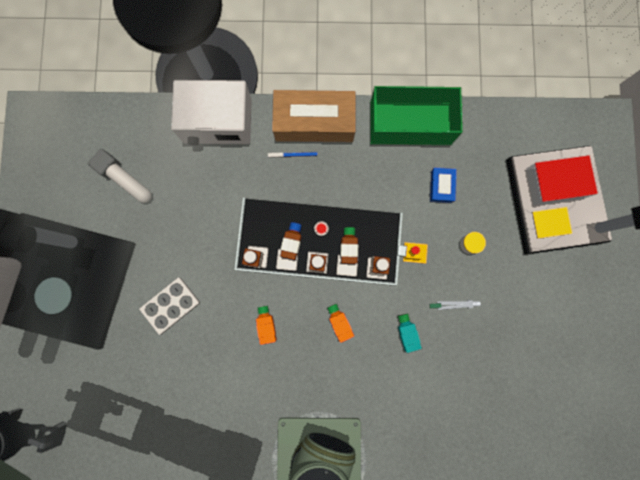

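```bash
cat > lane.py <<'E'
from h import *
def blobs(c,lo,hi,amin=15):
    m=cv2.inRange(cv2.cvtColor(c["frame"],cv2.COLOR_RGB2HSV),lo,hi)
    n,l,s,ce=cv2.connectedComponentsWithStats(m)
    return [(ce[i],s[i,4],(l==i).astype(np.uint8)) for i in range(1,n) if s[i,4]>amin]
E
python3 - <<'E'
from lane import *
c=read_camera("top")
f=c["frame"]
m=cv2.inRange(f,(0,0,0),(45,45,45));roi=np.zeros_like(m);roi[185:300,225:410]=255;m&=roi
ct,_=cv2.findContours(m,cv2.RETR_EXTERNAL,cv2.CHAIN_APPROX_NONE)
k=max(ct,key=cv2.contourArea)
P=np.array([onz(c,*p[0],.008)[:2] for p in k],np.float32)
r=cv2.minAreaRect(P);print(r,cv2.boxPoints(r))
for n,lo,hi in(("blue",(105,120,60),(130,255,255)),("green",(50,100,40),(85,255,255)),("red",(0,150,120),(8,255,255))):
    for ce,a,_ in blobs(c,lo,hi):print(n,ce,a,onz(c,*ce,.028))
cv2.imwrite("pics/top1.png",cv2.resize(f[185:295,225:435,::-1],None,fx=3.8,fy=3.8,interpolation=cv2.INTER_CUBIC))
E
```

```text
((0.5468944311141968, 0.004262879490852356), (0.4025810956954956, 0.17750345170497894), 84.86707305908203) [[ 0.44048983 -0.18828014]
 [ 0.61728144 -0.20416078]
 [ 0.65329903  0.1968059 ]
 [ 0.47650743  0.21268654]]
blue [299.85454545 154.01818182] 110 [0.76955565 0.05568854 0.028     ]
blue [442.43090909 185.33636364] 550 [ 0.68925254 -0.31582978  0.028     ]
blue [294.92553191 226.09574468] 94 [0.57948815 0.06611441 0.028     ]
green [415.71074219 115.16171875] 5120 [ 0.87816311 -0.24943172  0.028     ]
green [348.98901099 230.46153846] 91 [ 0.5691679  -0.07252493  0.028     ]
green [332.74242424 308.25757576] 66 [ 0.37163691 -0.03152041  0.028     ]
green [434.61764706 305.26470588] 34 [ 0.38029386 -0.28860279  0.028     ]
green [262.71212121 309.33333333] 66 [0.36815761 0.14412615 0.028     ]
green [403.51764706 318.31764706] 85 [ 0.34745067 -0.20948205  0.028     ]
red [565.65727483 178.18614319] 2165 [ 0.71104454 -0.63979066  0.028     ]
red [320.97058824 228.05882353] 68 [ 0.57488034 -0.00065372  0.028     ]
red [414.86666667 249.93333333] 45 [ 0.52012547 -0.2410402   0.028     ]
```

Request:
{"method": "apply_moves", "body": {
  "steps": [
    [20, -40, 10, 0, 0, 0, -1],
    [40, -80, 20, 0, 0, 0, -1],
    [60, -120, 30, 0, 0, 2, -1],
    [80, -160, 40, 0, 0, 4, -1],
    [100, -200, 50, 0, 0, 6, -1],
    [120, -240, 60, 0, 0, 8, -1],
    [140, -280, 70, 0, 0, 10, -1],
    [160, -320, 80, 0, 0, 10, -1],
    [180, -360, 80, 0, 0, 10, -1],
    [195, -400, 80, 0, 0, 10, -1],
    [210, -440, 80, 0, 0, 10, -1],
    [225, -480, 80, 0, 0, 10, -1],
    [240, -520, 80, 0, 0, 10, -1],
    [240, -550, 80, 0, 0, 10, -1],
    [240, -550, 80, 0, 0, 10, -1],
    [240, -550, 80, 0, 0, 10, -1]
  ]
}}

```text
time_s: 1.48
tcp_pos: [0.3978, -0.001, 0.3111]
orientation: [[-0.994, 0.108, -0.0], [0.108, 0.994, -0.002], [-0.0, -0.002, -1.0]]
contact_force: [-0.5, 1.0, 0.5]
grip_width: 0.0851
gripper_force: 0.0
```

Run:
```python
from h import *
c=read_camera("wrist");cv2.imwrite("pics/w0.png",c["frame"][:,:,::-1]);T=c["camera_from_world"];R=T[:3,:3];print(-R.T@T[:3,3],R[2],c["fx"],c["fy"],c["cx"],c["cy"])
print(read_state()["joint_pos"])
```

```text
[0.3219782  0.00752797 0.45450279] [ 0.29534028 -0.03459559 -0.95476555] 371.64829954431775 371.64829954431775 319.47191395159825 237.2211514401617
[-1.48567299e+00 -7.35712946e-01  1.01514148e+02  4.04769356e-03
  7.92662646e+01 -8.53317016e+01]
```

View pics/w0.png

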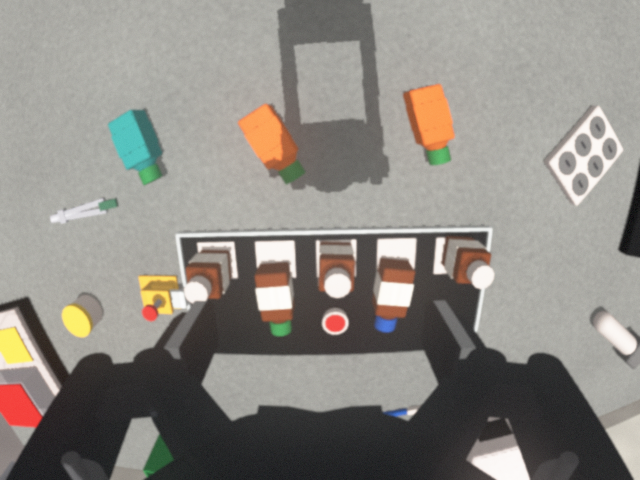

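View pics/top1.png

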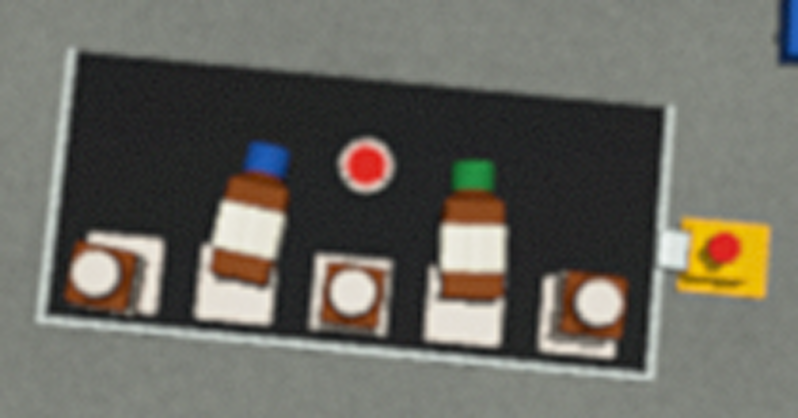

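```bash
cat >> h.py <<'E'
L0=np.array([.4896,.0094]);YAW=np.radians(-5.13)
def toL(p): # world xy -> coarse lane
    c,s=np.cos(YAW),np.sin(YAW);return (np.asarray(p)[...,:2]-L0)@np.array([[c,-s],[s,c]])
def toW(q):
    c,s=np.cos(YAW),np.sin(YAW);return np.asarray(q)@np.array([[c,s],[-s,c]])+L0
def pix(c,P,fish):
    T=np.array(c["camera_from_world"]);q=P@T[:3,:3].T+T[:3,3]
    if fish:
        r=np.hypot(q[...,0],q[...,1]);k=np.arctan2(r,q[...,2])/np.maximum(r,1e-9)
    else:k=1/q[...,2]
    return np.stack([c["fx"]*q[...,0]*k+c["cx"],c["fy"]*q[...,1]*k+c["cy"]],-1).astype(np.float32)
def rect(c,z,fish,x0=-.05,x1=.13,y0=-.26,y1=.21,s=.0006):
    # column grows with -y, row with -x (up = away)
    ys=np.arange(y1,y0,-s);xs=np.arange(x1,x0,-s)
    X,Y=np.meshgrid(xs,ys,indexing="ij")
    W=toW(np.stack([X,Y],-1));P=np.concatenate([W,np.full(X.shape+(1,),z)],-1)
    return cv2.remap(c["frame"],pix(c,P,fish),None,cv2.INTER_CUBIC)
def r2l(u,v,x1=.13,y1=.21,s=.0006): return x1-v*s,y1-u*s
E
python3 - <<'E'
from h import *
w=read_camera("wrist");t=read_camera("top")
A=rect(w,.008,1);B=rect(w,.048,1)
cv2.imwrite("pics/r0.png",np.vstack([A,B])[:,:,::-1])
for n,c,f in(("w",w,1),("t",t,0)):
  # pads
  R=rect(c,.008,f);m=cv2.inRange(R,(185,175,165),(255,255,255))
  k,l,s,ce=cv2.connectedComponentsWithStats(m)
  for i in range(1,k):
    if s[i,4]>300:print(n,"white",s[i],[round(1000*a,1) for a in (*r2l(s[i,0],s[i,1]),*r2l(s[i,0]+s[i,2],s[i,1]+s[i,3]))])
  # caps at z=.028, brown at z=.048
  H=cv2.cvtColor(rect(c,.028,f),cv2.COLOR_RGB2HSV)
  for nm,lo,hi in(("blue",(105,120,50),(130,255,255)),("green",(50,100,30),(85,255,255))):
    m=cv2.inRange(H,lo,hi);k,l,s,ce=cv2.connectedComponentsWithStats(m)
    for i in range(1,k):
      if s[i,4]>300:print(n,nm,s[i,4],np.round(1000*np.array(r2l(*ce[i])),1))
  H=cv2.cvtColor(rect(c,.048,f),cv2.COLOR_RGB2HSV)
  m=cv2.inRange(H,(3,110,50),(16,255,255));k,l,s,ce=cv2.connectedComponentsWithStats(m)
  for i in range(1,k):
      if s[i,4]>300:
        r=cv2.minAreaRect(np.argwhere(l==i)[:,::-1].astype(np.float32));print(n,"brown",s[i,4],np.round(1000*np.array(r2l(*r[0])),1),np.round(np.array(r[1])*.6,1),round(r[2],1))
E
```

```text
w white [   0   20   38  170 2536] [np.float64(118.0), np.float64(210.0), np.float64(16.0), np.float64(187.2)]
w white [ 323   26   61   62 1232] [np.float64(114.4), np.float64(16.2), np.float64(77.2), np.float64(-20.4)]
w white [    0    86   741   195 12324] [np.float64(78.4), np.float64(210.0), np.float64(-38.6), np.float64(-234.6)]
w white [ 452   91   80   62 4468] [np.float64(75.4), np.float64(-61.2), np.float64(38.2), np.float64(-109.2)]
w white [ 176   94   83   65 4477] [np.float64(73.6), np.float64(104.4), np.float64(34.6), np.float64(54.6)]
w white [ 319  121   59   61 2750] [np.float64(57.4), np.float64(18.6), np.float64(20.8), np.float64(-16.8)]
w white [ 101  173   32   86 1756] [np.float64(26.2), np.float64(149.4), np.float64(-25.4), np.float64(130.2)]
w white [ 438  173   86   85 4412] [np.float64(26.2), np.float64(-52.8), np.float64(-24.8), np.float64(-104.4)]
w white [ 569  173   86   85 1921] [np.float64(26.2), np.float64(-131.4), np.float64(-24.8), np.float64(-183.0)]
w white [385 181   9  76 487] [np.float64(21.4), np.float64(-21.0), np.float64(-24.2), np.float64
[... 1701 characters left out ...]
2 3075] [np.float64(20.2), np.float64(-53.4), np.float64(-23.0), np.float64(-103.2)]
t white [ 329  191   48   48 1780] [np.float64(15.4), np.float64(12.6), np.float64(-13.4), np.float64(-16.2)]
t white [  35  198   49   47 1784] [np.float64(11.2), np.float64(189.0), np.float64(-17.0), np.float64(159.6)]
t blue 1732 [84.5 64.4]
t green 1697 [ 87.  -74.7]
t brown 2258 [ 61.9 -76.8] [21.  43.2] 90.0
t brown 2265 [59.8 67.1] [44.6 20.5] 7.3
t brown 554 [  50.8 -243. ] [21.6 22.8] 90.0
t brown 2466 [   5.5 -160.9] [43.6 43.2] 1.4
t brown 1814 [  9.7 -80.7] [17.2 41.3] 87.1
t brown 1702 [ 7.6 72.1] [39.9 17. ] 6.3
t brown 1316 [-4.1 -2.2] [37.3 39.4] 3.8
t brown 1951 [ -8.3 164.6] [43.6 40.5] 4.8
```

View pics/r0.png

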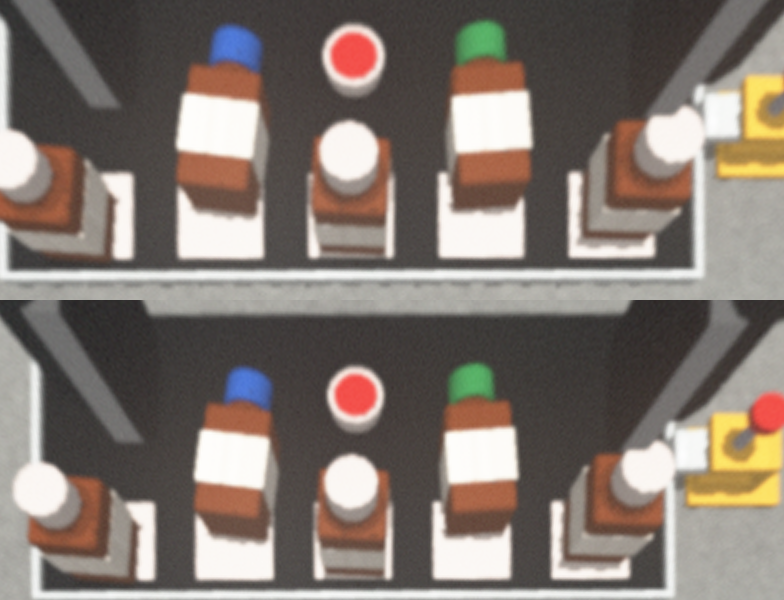

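Request:
{"method": "apply_moves", "body": {
  "steps": [
    [30, 0, 0, 0, -7, 0, -0.4],
    [60, 0, 0, 0, -14, 0, -0.4],
    [90, 0, 0, 0, -21, 0, -0.4],
    [120, 0, -20, 0, -28, 0, -0.4],
    [120, 0, -40, 0, -35, 0, -0.4],
    [120, 0, -60, 0, -42, 0, -0.4],
    [120, 0, -80, 0, -45, 0, -0.4],
    [120, 0, -80, 0, -45, 0, -0.4],
    [120, 0, -80, 0, -45, 0, -0.4]
  ]
}}

```text
time_s: 2.38
tcp_pos: [0.5121, 0.0052, 0.2257]
orientation: [[-0.711, 0.07, 0.7], [0.101, 0.995, 0.003], [-0.696, 0.073, -0.714]]
contact_force: [-1.3, 0.9, -0.2]
grip_width: 0.0599
gripper_force: 0.0
```

Run:
```python
from h import *
s=read_state();print(np.round(s["joint_pos"],2),s["tcp_pos"],np.round(s["orientation"],3),s["time_s"])
```

```text
[ -1.45  -2.15 130.51   9.28   7.35 -94.44] [0.51205969 0.00515122 0.2257267 ] [[-0.711  0.07   0.7  ]
 [ 0.101  0.995  0.003]
 [-0.696  0.073 -0.714]] 2.3833
```

```bash
cat >> h.py <<'E'
from scipy.spatial.transform import Rotation as Ro
def want(heading,spun=False):
    a=np.radians(heading);q=.70710678
    y=np.array([-np.sin(a),np.cos(a),0]);z=np.array([-q*np.cos(a),-q*np.sin(a),-q])
    if spun:y=-y
    return np.column_stack([np.cross(y,z),y,z])
def delta(p,R,note=""):
    s=read_state();d=(np.array(p)-s["tcp_pos"])*1000
    r=Ro.from_matrix(R@np.array(s["orientation"]).T).as_rotvec(degrees=True)
    print(note,"shift",np.round(d,1),"rot",np.round(r,2),"F",np.round(s["contact_force"],1),"J",np.round(s["joint_pos"],1),"t",round(s["time_s"],2),"w",round(s["grip_width"],4))
D=np.degrees(YAW)
GL=np.array([33.4,-78.2])/1e3
a=np.radians(-6.7);BL=np.array([1+31*np.cos(a),73.6+31*np.sin(a)])/1e3
E
python3 - <<'E'
from h import *
print(toW(GL),toW(BL))
delta([*toW(GL),.2],want(D+3.4))
E
```

```text
[ 0.5158739  -0.07147325] [0.52751856 0.07626051]
 shift [  3.8 -76.6 -25.7] rot [ 1.19 89.28  5.07] F [-1.3  0.9 -0.2] J [ -1.4  -2.1 130.5   9.3   7.3 -94.4] t 2.38 w 0.0599
```

Request:
{"method": "apply_moves", "body": {
  "steps": [
    [0, -5, 0, 0.1, 6.5, 0.4, -0.4],
    [0, -10, 0, 0.2, 13, 0.7, -0.4],
    [0, -15, 0, 0.3, 19.5, 1.1, -0.4],
    [0, -22, 0, 0.3, 26, 1.5, -0.4],
    [0, -28, 0, 0.4, 32.5, 1.8, -0.4],
    [0, -35, 0, 0.5, 39, 2.2, -0.4],
    [0, -40, 0, 0.6, 45.5, 2.6, -0.4],
    [0, -47, 0, 0.7, 52, 3, -0.4],
    [0, -53, 0, 0.8, 58.5, 3.3, -0.4],
    [2, -60, 0, 0.9, 65, 3.7, -0.4],
    [2, -65, -5, 1, 71.5, 4.1, -0.4],
    [3, -70, -10, 1, 78, 4.4, -0.4],
    [4, -77, -15, 1.1, 84.5, 4.8, -0.4],
    [4, -77, -25, 1.2, 89.3, 5.1, -0.4],
    [4, -77, -25, 1.2, 89.3, 5.1, -0.4],
    [4, -77, -25, 1.2, 89.3, 5.1, -0.4]
  ]
}}

```text
time_s: 3.72
tcp_pos: [0.5221, -0.073, 0.2056]
orientation: [[-0.714, 0.028, -0.7], [0.022, 1.0, 0.018], [0.7, -0.003, -0.714]]
contact_force: [-0.5, -0.1, 1.1]
grip_width: 0.06
gripper_force: 0.0
```

Run:
```python
from h import *
delta([*toW(GL),.08],want(D+3.4))
```

```text
shift [  -6.3    1.5 -125.6] rot [ 0.16  0.55 -0.13] F [-0.5 -0.1  1.1] J [ -6.9  38.4  72.3  -4.2 113.5 -95.3] t 3.72 w 0.06
```

Request:
{"method": "apply_moves", "body": {
  "steps": [
    [-2, 0, -30, 0, 0.5, 0, -0.4],
    [-4, 0, -60, 0, 0.5, 0, -0.4],
    [-6, 1, -90, 0, 0.5, 0, -0.4],
    [-6, 1, -115, 0, 0.5, 0, -0.4],
    [-6, 1, -126, 0, 0.5, 0, -0.4],
    [-6, 1, -126, 0, 0.5, 0, -0.4],
    [-6, 1, -126, 0, 0.5, 0, -0.4]
  ]
}}

```text
time_s: 4.3
tcp_pos: [0.5158, -0.0727, 0.0824]
orientation: [[-0.71, 0.029, -0.704], [0.022, 1.0, 0.019], [0.704, -0.003, -0.71]]
contact_force: [-0.4, 0.3, 0.7]
grip_width: 0.0601
gripper_force: 0.0
```

Run:
```python
from h import *
delta([*toW(GL),.02],want(D+3.4))
c=read_camera("wrist");cv2.imwrite("pics/w1.png",c["frame"][:,:,::-1])
```

```text
shift [  0.1   1.2 -62.4] rot [ 0.15  0.25 -0.07] F [-0.4  0.3  0.7] J [ -7.   44.3  79.9  -3.9 100.4 -94.4] t 4.3 w 0.0601
```

View pics/w1.png

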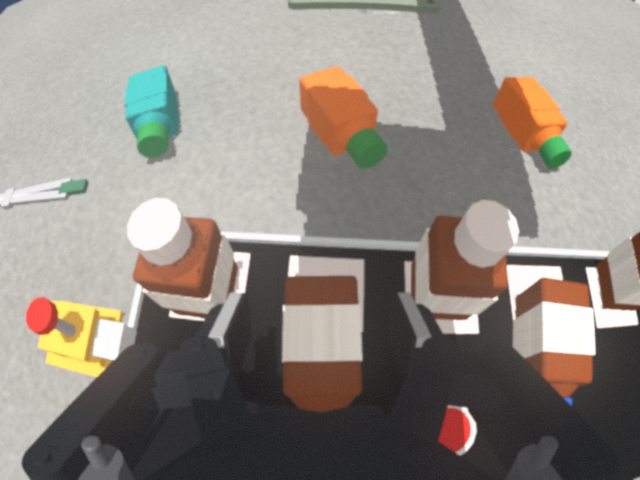

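Request:
{"method": "apply_moves", "body": {
  "steps": [
    [0, 1, -25, 0, 0.2, 0, -0.4],
    [0, 1, -45, 0, 0.2, 0, -0.4],
    [0, 1, -58, 0, 0.2, 0, -0.4],
    [0, 1, -63, 0, 0.2, 0, -0.4],
    [0, 1, -63, 0, 0.2, 0, -0.4],
    [0, 1, -63, 0, 0.2, 0, -0.4]
  ]
}}

```text
time_s: 4.85
tcp_pos: [0.5157, -0.072, 0.0184]
orientation: [[-0.706, 0.029, -0.707], [0.022, 1.0, 0.019], [0.708, -0.002, -0.707]]
contact_force: [0.1, 0.3, 0.3]
grip_width: 0.0595
gripper_force: 0.0
```

Request:
{"method": "apply_moves", "body": {
  "steps": [
    [0, 0, 0, 0, 0, 0, 0.0],
    [0, 0, 0, 0, 0, 0, 0.3],
    [0, 0, 0, 0, 0, 0, 1],
    [0, 0, 0, 0, 0, 0, 1],
    [0, 0, 0, 0, 0, 0, 1],
    [0, 0, 0, 0, 0, 0, 1]
  ]
}}

```text
time_s: 5.35
tcp_pos: [0.5158, -0.072, 0.0185]
orientation: [[-0.706, 0.029, -0.707], [0.022, 1.0, 0.019], [0.707, -0.002, -0.707]]
contact_force: [2.5, 0.4, 6.7]
grip_width: 0.0394
gripper_force: 60.5
```

Run:
```python
from h import *
delta([*toW(GL),.02],want(D+3.4))
```

```text
shift [0.1 0.5 1.5] rot [ 0.13 -0.03 -0.05] F [2.5 0.4 6.7] J [ -6.9  48.5  81.8  -3.8  94.6 -93.9] t 5.35 w 0.0394
```

Request:
{"method": "apply_moves", "body": {
  "steps": [
    [0, 0, 15, 0, 0, 0, 1],
    [0, 0, 40, 0, 0, 0, 1],
    [0, 0, 75, 0, 0, 0, 1],
    [0, 0, 110, 0, 0, 0, 1],
    [0, 0, 140, 0, 0, 0, 1],
    [0, 0, 150, -4.95, 0.13, -4.95, 1],
    [0, 0, 150, -9.9, 0.27, -9.9, 1],
    [0, 0, 150, -14.85, 0.4, -14.85, 1],
    [0, 0, 150, -19.8, 0.53, -19.8, 1],
    [0, 0, 150, -24.75, 0.66, -24.75, 1],
    [0, 0, 150, -29.7, 0.8, -29.7, 1],
    [0, 0, 150, -34.65, 0.93, -34.65, 1],
    [0, 0, 150, -39.6, 1.06, -39.6, 1],
    [0, 0, 150, -44.5, 1.2, -44.5, 1],
    [0, 0, 150, -49.5, 1.3, -49.5, 1],
    [0, 0, 150, -54.4, 1.46, -54.4, 1],
    [0, 0, 150, -59.4, 1.6, -59.4, 1],
    [0, 0, 150, -64.3, 1.7, -64.3, 1],
    [0, 0, 150, -69.3, 1.9, -69.3, 1],
    [0, 0, 150, -74.2, 2, -74.2, 1]
  ]
}}

```text
time_s: 7.02
tcp_pos: [0.515, -0.0719, 0.1678]
orientation: [[0.216, 0.674, -0.706], [0.958, -0.285, 0.021], [-0.187, -0.681, -0.708]]
contact_force: [-0.2, -0.5, -0.7]
grip_width: 0.0397
gripper_force: 60.2
```

```bash
cat >> h.py <<'E'
def place(pady,pz,z):  # world TCP for upright bottle centred on pad; pz (mm) offset
    return [*toW(np.array([-.0005+pz/1e3,pady-.0005])),z]
E
python3 - <<'E'
from h import *
delta(place(-.078,-9.5,.1),want(D,True))
E
```

```text
shift [-42.3   4.  -67.8] rot [-52.9    3.19 -55.98] F [-0.2 -0.5 -0.7] J [ -6.9  39.7  75.8  -3.9 109.3  10.4] t 7.02 w 0.0397
```

Request:
{"method": "apply_moves", "body": {
  "steps": [
    [-4, 0, 0, -4.8, 0.3, -5.1, 1],
    [-8, 1, 0, -9.6, 0.6, -10.2, 1],
    [-12, 1, 0, -14.4, 0.9, -15.3, 1],
    [-16, 2, 0, -19.2, 1.2, -20.4, 1],
    [-20, 2, 0, -24, 1.5, -25.5, 1],
    [-24, 2, 0, -28.9, 1.7, -30.5, 1],
    [-28, 3, 0, -33.7, 2, -35.6, 1],
    [-32, 3, 0, -38.5, 2.3, -40.7, 1],
    [-36, 3, 0, -43.3, 2.6, -45.8, 1],
    [-40, 4, 0, -48.1, 2.9, -50.9, 1],
    [-42, 4, 0, -52.9, 3.2, -56, 1],
    [-42, 4, -30, -52.9, 3.2, -56, 1],
    [-42, 4, -60, -52.9, 3.2, -56, 1],
    [-42, 4, -68, -52.9, 3.2, -56, 1],
    [-42, 4, -68, -52.9, 3.2, -56, 1],
    [-42, 4, -68, -52.9, 3.2, -56, 1]
  ]
}}

```text
time_s: 8.35
tcp_pos: [0.4732, -0.0679, 0.1002]
orientation: [[0.704, -0.086, -0.705], [-0.057, -0.996, 0.064], [-0.708, -0.005, -0.707]]
contact_force: [-0.1, -0.1, -0.8]
grip_width: 0.039
gripper_force: 60.3
```

Run:
```python
from h import *
delta(place(-.078,-9.5,.045),want(D,True))
c=read_camera("wrist");cv2.imwrite("pics/w2.png",c["frame"][:,:,::-1])
```

```text
shift [ -0.6   0.  -55.2] rot [-0.26 -0.03 -0.22] F [-0.1 -0.1 -0.8] J [-8.1 40.2 86.1 -2.1 98.7 87.2] t 8.35 w 0.039
```

View pics/w2.png

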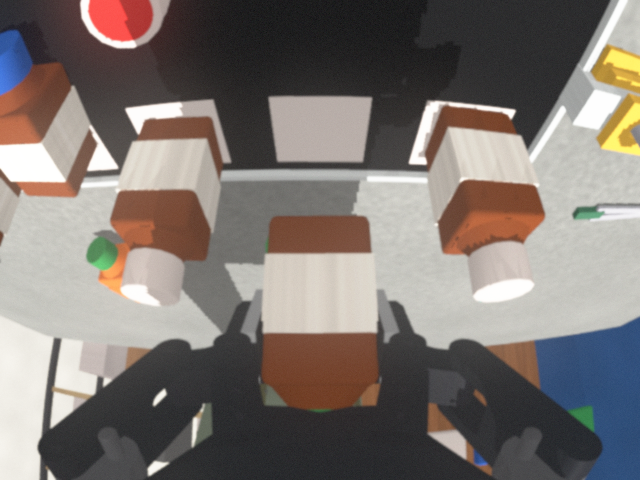

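Request:
{"method": "apply_moves", "body": {
  "steps": [
    [-0.6, 0, -20, -0.2, 0, -0.2, 1],
    [-0.6, 0, -40, -0.2, 0, -0.2, 1],
    [-0.6, 0, -52, -0.2, 0, -0.2, 1],
    [-0.6, 0, -56, -0.2, 0, -0.2, 1],
    [-0.6, 0, -57, -0.2, 0, -0.2, 1],
    [-0.6, 0, -57, -0.2, 0, -0.2, 1]
  ]
}}

```text
time_s: 8.9
tcp_pos: [0.4729, -0.0679, 0.0431]
orientation: [[0.705, -0.089, -0.704], [-0.062, -0.996, 0.064], [-0.706, -0.001, -0.708]]
contact_force: [-1.0, 0.0, -1.4]
grip_width: 0.0393
gripper_force: 60.3
```

Request:
{"method": "apply_moves", "body": {
  "steps": [
    [0, 0, -1, 0, 0, 0, 1],
    [0, 0, -2, 0, 0, 0, 1],
    [0, 0, -2, 0, 0, 0, 1]
  ]
}}

```text
time_s: 9.15
tcp_pos: [0.4728, -0.0679, 0.0408]
orientation: [[0.705, -0.089, -0.703], [-0.062, -0.996, 0.064], [-0.706, -0.001, -0.708]]
contact_force: [0.3, -0.2, 0.4]
grip_width: 0.0394
gripper_force: 60.3
```

Request:
{"method": "apply_moves", "body": {
  "steps": [
    [0, 0, -1, 0, 0, 0, 1],
    [0, 0, -1.5, 0, 0, 0, 1],
    [0, 0, -1.5, 0, 0, 0, 1]
  ]
}}

```text
time_s: 9.4
tcp_pos: [0.4725, -0.0679, 0.0388]
orientation: [[0.704, -0.089, -0.704], [-0.062, -0.996, 0.064], [-0.707, -0.001, -0.707]]
contact_force: [-0.1, 0.4, -1.0]
grip_width: 0.0392
gripper_force: 60.3
```

Request:
{"method": "apply_moves", "body": {
  "steps": [
    [0, 0, -1, 0, 0, 0, 1],
    [0, 0, -1, 0, 0, 0, 1]
  ]
}}

```text
time_s: 9.57
tcp_pos: [0.4726, -0.0679, 0.0379]
orientation: [[0.704, -0.089, -0.704], [-0.062, -0.996, 0.064], [-0.707, -0.001, -0.707]]
contact_force: [-0.6, 0.6, 0.6]
grip_width: 0.0396
gripper_force: 60.4
```

Request:
{"method": "apply_moves", "body": {
  "steps": [
    [0, 0, -1, 0, 0, 0, 1],
    [0, 0, -1, 0, 0, 0, 1]
  ]
}}

```text
time_s: 9.73
tcp_pos: [0.4726, -0.0679, 0.0378]
orientation: [[0.704, -0.089, -0.705], [-0.062, -0.996, 0.064], [-0.707, -0.001, -0.707]]
contact_force: [1.3, 0.5, 5.0]
grip_width: 0.0394
gripper_force: 60.9
```

Request:
{"method": "apply_moves", "body": {
  "steps": [
    [0, 0, -1, 0, 0, 0, 1],
    [0, 0, -1, 0, 0, 0, 1]
  ]
}}

```text
time_s: 9.9
tcp_pos: [0.4726, -0.0678, 0.0378]
orientation: [[0.704, -0.089, -0.705], [-0.062, -0.996, 0.064], [-0.708, -0.001, -0.707]]
contact_force: [1.3, 0.4, 9.1]
grip_width: 0.0391
gripper_force: 61.4
```

Request:
{"method": "apply_moves", "body": {
  "steps": [
    [0, 0, 2, 0, 0, 0, 0.3],
    [0, 0, 2, 0, 0, 0, 0],
    [0, 0, 2, 0, 0, 0, -0.2],
    [0, 0, 2, 0, 0, 0, -0.4],
    [0, 0, 2, 0, 0, 0, -0.4],
    [0, 0, 2, 0, 0, 0, -0.4],
    [4, 0, 6, 0, 0, 0, -0.4],
    [14, -1, 16, 0, 0, 0, -0.4],
    [28, -3, 30, 0, 0, 0, -0.4],
    [46, -4, 48, 0, 0, 0, -0.4],
    [70, -6, 72, 0, 0, 0, -0.4],
    [85, -6, 95, 0, 0, 0, -0.4],
    [85, -6, 125, 0, 0, 0, -0.4],
    [85, -6, 140, 0, 0, 0, -0.4],
    [85, -6, 140, 0, 0, 0, -0.4]
  ]
}}

```text
time_s: 11.15
tcp_pos: [0.5591, -0.074, 0.1794]
orientation: [[0.709, -0.089, -0.699], [-0.063, -0.996, 0.063], [-0.702, -0.001, -0.712]]
contact_force: [0.3, 0.6, 0.1]
grip_width: 0.0597
gripper_force: 0.0
```

Run:
```python
from h import *
delta([*toW(BL),.10],want(D-6.7,True))
t=read_camera("top")
R=cv2.cvtColor(rect(t,.100,0),cv2.COLOR_RGB2HSV)
for nm,lo,hi in(("green",(50,100,30),(85,255,255)),("white",(0,0,185),(180,60,255))):
  m=cv2.inRange(R,lo,hi);k,l,s,ce=cv2.connectedComponentsWithStats(m)
  for i in range(1,k):
    if 300<s[i,4]<3000:print(nm,s[i,2:],np.round(1000*np.array(r2l(*ce[i])),1))
```

```text
shift [-31.6 150.2 -79.4] rot [ 0.02  0.41 -6.72] F [0.3 0.6 0.1] J [ -7.7  43.1  67.   -2.  114.5  87.3] t 11.15 w 0.0597
white [  69  288 1808] [ 31.  188.5]
white [  33  167 1793] [  59.6 -198.2]
white [  69   51 2993] [28.5 67.6]
white [ 47  12 438] [ 12.6 151.1]
white [  45   44 1560] [ -8.1 160.4]
```

Request:
{"method": "apply_moves", "body": {
  "steps": [
    [-3, 20, 0, 0, 0.1, -1, -0.4],
    [-8, 50, 0, 0, 0.1, -2, -0.4],
    [-15, 80, 0, 0, 0.2, -4, -0.4],
    [-22, 110, 0, 0, 0.3, -5.5, -0.4],
    [-28, 135, -10, 0, 0.4, -6.7, -0.4],
    [-32, 150, -30, 0, 0.4, -6.7, -0.4],
    [-32, 150, -60, 0, 0.4, -6.7, -0.4],
    [-32, 150, -80, 0, 0.4, -6.7, -0.4],
    [-32, 150, -80, 0, 0.4, -6.7, -0.4],
    [-32, 150, -80, 0, 0.4, -6.7, -0.4]
  ]
}}

```text
time_s: 12.03
tcp_pos: [0.5244, 0.0762, 0.0945]
orientation: [[0.684, -0.205, -0.7], [-0.144, -0.979, 0.146], [-0.715, 0.001, -0.699]]
contact_force: [-0.2, 0.7, 0.7]
grip_width: 0.0599
gripper_force: 0.0
```

Run:
```python
from h import *
delta([*toW(BL),.02],want(D-6.7,True))
c=read_camera("wrist");cv2.imwrite("pics/w3.png",c["frame"][:,:,::-1])
```

```text
shift [  3.1   0.1 -74.5] rot [-0.08 -0.66 -0.02] F [-0.2  0.7  0.7] J [  1.4  44.1  78.9   9.6 101.7 101.3] t 12.03 w 0.0599
```

View pics/w3.png

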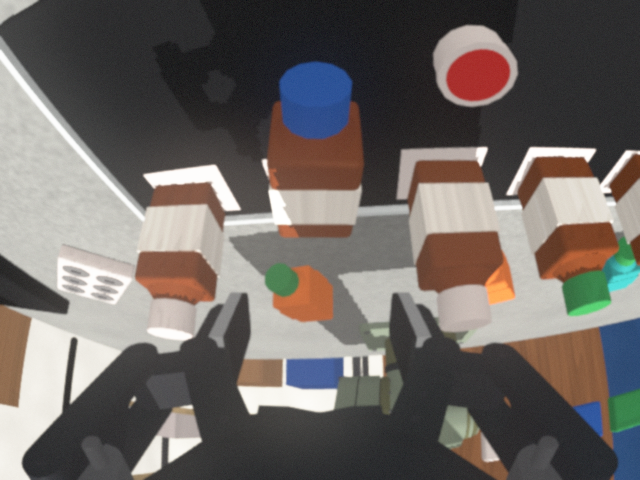

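Request:
{"method": "apply_moves", "body": {
  "steps": [
    [3, 0, -20, 0, -0.6, 0, -0.4],
    [3, 0, -42, 0, -0.6, 0, -0.4],
    [3, 0, -60, 0, -0.6, 0, -0.4],
    [3, 0, -70, 0, -0.6, 0, -0.4],
    [3, 0, -74.5, 0, -0.6, 0, -0.4],
    [3, 0, -74.5, 0, -0.6, 0, -0.4],
    [3, 0, -74.5, 0, -0.6, 0, -0.4]
  ]
}}

```text
time_s: 12.67
tcp_pos: [0.5291, 0.0761, 0.0223]
orientation: [[0.696, -0.205, -0.688], [-0.144, -0.979, 0.146], [-0.704, -0.003, -0.71]]
contact_force: [-0.5, 0.0, 0.0]
grip_width: 0.0599
gripper_force: 0.0
```

Request:
{"method": "apply_moves", "body": {
  "steps": [
    [0, 0, 0, 0, 0, 0, 0.0],
    [0, 0, 0, 0, 0, 0, 0.3],
    [0, 0, 0, 0, 0, 0, 1],
    [0, 0, 0, 0, 0, 0, 1],
    [0, 0, 0, 0, 0, 0, 1],
    [0, 0, 0, 0, 0, 0, 1]
  ]
}}

```text
time_s: 13.17
tcp_pos: [0.5292, 0.0762, 0.0226]
orientation: [[0.696, -0.205, -0.688], [-0.144, -0.979, 0.146], [-0.704, -0.003, -0.711]]
contact_force: [2.6, -0.1, 6.0]
grip_width: 0.0391
gripper_force: 60.6
```

Run:
```python
from h import *
delta([*toW(BL),.02],want(D-6.7,True))
print(np.round(want(D-6.7)[:,2]*-7,2))
```

```text
shift [-1.7  0.1 -2.6] rot [-0.1   0.32 -0.02] F [ 2.6 -0.1  6. ] J [  1.4  48.4  81.    9.4  94.4 100.1] t 13.17 w 0.0391
[ 4.84 -1.01  4.95]
```

Request:
{"method": "apply_moves", "body": {
  "steps": [
    [0, 0, 15, 0, 0, 0, 1],
    [0, 0, 40, 0, 0, 0, 1],
    [0, 0, 75, 0, 0, 0, 1],
    [0, 0, 110, 0, 0, 0, 1],
    [0, 0, 140, 0, 0, 0, 1],
    [0, 0, 150, 4.84, -1.01, 4.95, 1],
    [0, 0, 150, 9.7, -2, 9.9, 1],
    [0, 0, 150, 14.5, -3, 14.85, 1],
    [0, 0, 150, 19.4, -4, 19.8, 1],
    [0, 0, 150, 24.2, -5, 24.75, 1],
    [0, 0, 150, 29, -6.1, 29.7, 1],
    [0, 0, 150, 33.9, -7.1, 34.65, 1],
    [0, 0, 150, 38.7, -8.1, 39.6, 1],
    [0, 0, 150, 43.6, -9.1, 44.5, 1],
    [0, 0, 150, 48.4, -10.1, 49.5, 1],
    [0, 0, 150, 53.2, -11.1, 54.4, 1],
    [0, 0, 150, 58.1, -12.1, 59.4, 1],
    [0, 0, 150, 62.9, -13.1, 64.3, 1],
    [0, 0, 150, 67.8, -14.1, 69.3, 1],
    [0, 0, 150, 72.6, -15.1, 74.2, 1]
  ]
}}

```text
time_s: 14.83
tcp_pos: [0.5284, 0.0761, 0.1718]
orientation: [[0.016, 0.72, -0.693], [0.982, 0.12, 0.147], [0.188, -0.683, -0.705]]
contact_force: [1.0, -0.2, -0.9]
grip_width: 0.0391
gripper_force: 60.3
```

```bash
cat >> h.py <<'E'
Rn=np.array([[0.696,-0.205,-0.688],[-0.144,-0.979,0.146],[-0.704,-0.003,-0.711]])
def fr(h):
    a=np.radians(h);return np.array([np.cos(a),np.sin(a),0]),np.array([-np.sin(a),np.cos(a),0]),np.array([0,0,1.])
u,yb,zz=fr(-11.83);xl,yl,_=fr(D)
RB=np.column_stack([zz,-yl,xl])@np.column_stack([u,yb,zz]).T@Rn
U,_s,V=np.linalg.svd(RB);RB=U@V
E
python3 - <<'E'
from h import *
print(np.round(RB,3))
delta(place(.078,-5.4,.1),RB)
E
```

```text
[[-0.701  0.087 -0.708]
 [ 0.061  0.996  0.062]
 [ 0.711 -0.    -0.703]]
 shift [-37.7  11.  -71.8] rot [52.91 -7.72 58.98] F [ 1.  -0.2 -0.9] J [  1.4  40.1  74.6  10.  109.4  -2.6] t 14.83 w 0.0391
```

Request:
{"method": "apply_moves", "body": {
  "steps": [
    [-3, 1, 0, 4.8, -0.7, 5.3, 1],
    [-6, 2, 0, 9.6, -1.4, 10.7, 1],
    [-10, 3, 0, 14.4, -2.1, 16.1, 1],
    [-14, 4, 0, 19.2, -2.8, 21.4, 1],
    [-17, 5, 0, 24, -3.5, 26.8, 1],
    [-20, 6, 0, 28.8, -4.2, 32.1, 1],
    [-24, 7, 0, 33.6, -4.9, 37.5, 1],
    [-27, 8, 0, 38.5, -5.6, 42.9, 1],
    [-31, 9, 0, 43.3, -6.3, 48.2, 1],
    [-34, 10, 0, 48.1, -7, 53.6, 1],
    [-38, 11, 0, 52.9, -7.7, 59, 1],
    [-38, 11, -30, 52.9, -7.7, 59, 1],
    [-38, 11, -60, 52.9, -7.7, 59, 1],
    [-38, 11, -72, 52.9, -7.7, 59, 1],
    [-38, 11, -72, 52.9, -7.7, 59, 1],
    [-38, 11, -72, 52.9, -7.7, 59, 1]
  ]
}}

```text
time_s: 16.17
tcp_pos: [0.4904, 0.0871, 0.0998]
orientation: [[-0.699, 0.09, -0.709], [0.067, 0.996, 0.061], [0.712, -0.005, -0.702]]
contact_force: [0.6, 0.2, -1.2]
grip_width: 0.0394
gripper_force: 60.3
```

Run:
```python
from h import *
delta(place(.078,-5.4,.042),RB)
```

```text
shift [  0.2  -0.  -57.8] rot [ 0.28 -0.13  0.21] F [ 0.6  0.2 -1.2] J [  4.5  41.5  83.5   6.8  99.9 -81.8] t 16.17 w 0.0394
```

Request:
{"method": "apply_moves", "body": {
  "steps": [
    [0, 0, -20, 0.2, -0.1, 0.2, 1],
    [0, 0, -40, 0.2, -0.1, 0.2, 1],
    [0, 0, -52, 0.2, -0.1, 0.2, 1],
    [0, 0, -56, 0.2, -0.1, 0.2, 1],
    [0, 0, -57, 0.2, -0.1, 0.2, 1],
    [0, 0, -57, 0.2, -0.1, 0.2, 1]
  ]
}}

```text
time_s: 16.67
tcp_pos: [0.491, 0.0872, 0.0431]
orientation: [[-0.702, 0.087, -0.707], [0.062, 0.996, 0.061], [0.709, -0.001, -0.705]]
contact_force: [-0.0, -0.8, -1.9]
grip_width: 0.0395
gripper_force: 60.3
```

Request:
{"method": "apply_moves", "body": {
  "steps": [
    [0, 0, -1, 0, 0, 0, 1],
    [0, 0, -1, 0, 0, 0, 1]
  ]
}}

```text
time_s: 16.83
tcp_pos: [0.491, 0.0872, 0.0421]
orientation: [[-0.703, 0.087, -0.706], [0.062, 0.996, 0.061], [0.709, -0.001, -0.705]]
contact_force: [0.6, -0.3, -1.5]
grip_width: 0.0392
gripper_force: 60.3
```

Request:
{"method": "apply_moves", "body": {
  "steps": [
    [0, 0, -1, 0, 0, 0, 1],
    [0, 0, -1, 0, 0, 0, 1]
  ]
}}

```text
time_s: 17.0
tcp_pos: [0.4907, 0.0871, 0.0406]
orientation: [[-0.702, 0.087, -0.707], [0.062, 0.996, 0.061], [0.71, -0.001, -0.705]]
contact_force: [0.1, 0.4, -1.1]
grip_width: 0.0393
gripper_force: 60.3
```

Request:
{"method": "apply_moves", "body": {
  "steps": [
    [0, 0, -1, 0, 0, 0, 1],
    [0, 0, -1, 0, 0, 0, 1]
  ]
}}

```text
time_s: 17.17
tcp_pos: [0.4907, 0.0871, 0.0404]
orientation: [[-0.701, 0.087, -0.707], [0.062, 0.996, 0.061], [0.71, -0.001, -0.704]]
contact_force: [0.8, -1.2, 4.4]
grip_width: 0.0393
gripper_force: 60.9
```

Request:
{"method": "apply_moves", "body": {
  "steps": [
    [0, 0, 0.5, 0, 0, 0, 0.3],
    [0, 0, 0.5, 0, 0, 0, 0],
    [0, 0, 0.5, 0, 0, 0, -0.2],
    [0, 0, 0.5, 0, 0, 0, -0.4],
    [0, 0, 0.5, 0, 0, 0, -0.4],
    [0, 0, 0.5, 0, 0, 0, -0.4],
    [4, 0, 5, 0, 0, 0, -0.4],
    [14, -1, 15, 0, 0, 0, -0.4],
    [28, -3, 29, 0, 0, 0, -0.4],
    [46, -4, 47, 0, 0, 0, -0.4],
    [70, -6, 72, 0, 0, 0, -0.4],
    [85, -6, 95, 0, 0, 0, -0.4],
    [85, -6, 125, 0, 0, 0, -0.4],
    [85, -20, 160, 0, -6, 0, -0.4],
    [85, -40, 190, 0, -13, 0, -0.4],
    [85, -60, 220, 0, -20, 0, -0.4],
    [85, -80, 240, 0, -27, 0, -0.4],
    [85, -110, 250, 0, -34, 0, -0.4],
    [85, -140, 250, 0, -40, 0, 0.3],
    [85, -170, 250, 0, -45, 0, 1]
  ]
}}

```text
time_s: 18.83
tcp_pos: [0.5753, -0.0839, 0.2926]
orientation: [[-0.998, 0.061, 0.007], [0.061, 0.996, 0.059], [-0.004, 0.059, -0.998]]
contact_force: [0.3, 0.2, -0.6]
grip_width: 0.0366
gripper_force: 0.0
```

Run:
```python
from h import *
s=read_state();print(s["tcp_pos"],np.round(s["joint_pos"],1),s["time_s"])
w=read_camera("wrist");c=read_camera("scene");t=read_camera("top")
cv2.imwrite("pics/r1.png",np.vstack([rect(w,.1,1),rect(t,.1,0)])[:,:,::-1])
for n,cc,f in(("w",w,1),("s",c,0),("t",t,0)):
 R=cv2.cvtColor(rect(cc,.1,f,x1=.13),cv2.COLOR_RGB2HSV)
 for nm,lo,hi in(("green",(50,100,30),(85,255,255)),("blue",(105,120,50),(130,255,255)),("white",(0,0,175),(180,60,255))):
  m=cv2.inRange(R,lo,hi);k,l,st,ce=cv2.connectedComponentsWithStats(m)
  for i in range(1,k):
    if 800<st[i,4]<4000:print(n,nm,st[i,2:],np.round(1000*np.array(r2l(*ce[i])),1))
 for z in(.07,.067,.072):
  R=cv2.cvtColor(rect(cc,z,f),cv2.COLOR_RGB2HSV)
  m=cv2.inRange(R,(0,150,110),(8,255,255));k,l,st,ce=cv2.connectedComponentsWithStats(m)
  for i in range(1,k):
    if st[i,4]>250 and r2l(*ce[i])[1]<-.15:
      q=r2l(*ce[i]);print(n,"pin",z,st[i,2:],np.round(1000*np.array(q),1),toW(q))
```

```text
[ 0.57530811 -0.08393826  0.29258197] [-11.3  17.2  82.5   3.4  80.6 -98.4] 18.8333
w green [  45   45 1570] [  0.5 -79.3]
w blue [  56   44 1889] [ 0.4 73.3]
w white [  69   30 1387] [ 18.3 100.3]
w white [  68   67 1144] [12.8 32. ]
w white [ 67  26 963] [ 20.2 -22.6]
w white [  49   47 1789] [   5.6 -158.3]
w white [  48   47 1802] [-2.6 -3.4]
w white [ 109   46 3374] [-34.1 -83.4]
w pin 0.07 [ 36  33 916] [  51.3 -239.7] [ 0.51922166 -0.23388516]
w pin 0.067 [ 36  34 932] [  51.5 -240.9] [ 0.51940401 -0.2350999 ]
w pin 0.072 [ 35  33 908] [  51.1 -238.9] [ 0.51913188 -0.23307532]
s green [  51   56 2043] [  5.  -82.4]
s blue [  56   55 2181] [ 5.1 71.7]
s white [  11  156 1408] [ 84.6 146.6]
s white [  81  148 2239] [  49.6 -227.8]
s white [  76   77 2202] [52.2 91.6]
s white [  77   76 1313] [53.2 18.7]
s white [  76   30 1254] [ 60.  -45.3]
s white [  87   46 2099] [   7.1 -154.8]
s white [  48   49 1858] [ -5.4 159.3]
s pin 0.07 [ 35  36 947] [  54.6 -242. ] [ 0.52230194 -0.23655065]
s pin 0.067 [ 35  36 947] [  53.3 -241.3] [ 0.52112327 -0.23572792]
s pin 0.072 [ 35  37 939] [  55.4 -242.6] [ 0.52305657 -0.23715744]
t blue [  46   47 1655] [-2.3 76.8]
t white [  34  164 2229] [  63.2 -197.6]
t white [  47   31 1071] [   7.7 -157.9]
t white [  78   78 2010] [  0.5 133.1]
t white [  46   47 1681] [-4.5 -2.1]
t white [  47   46 1682] [ -8.3 160.3]
```

View pics/r1.png

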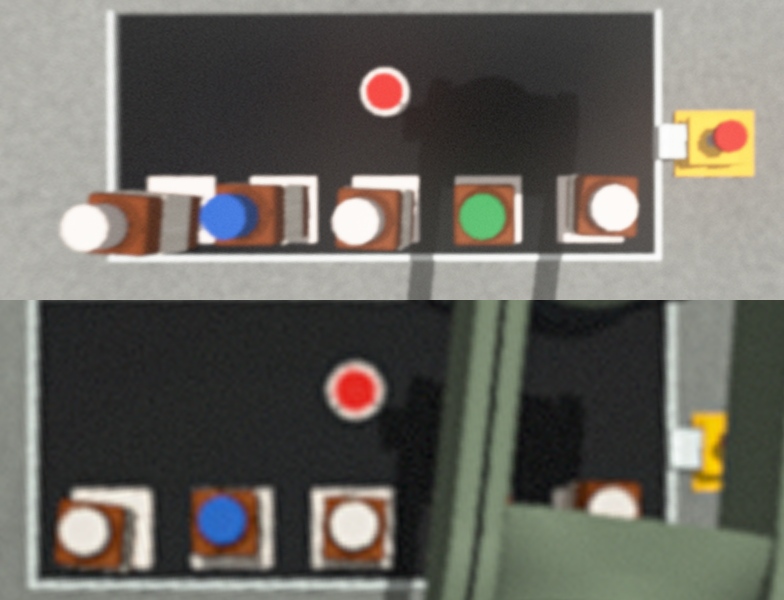

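Run:
```python
from h import *
delta([.519,-.235,.1],np.column_stack([-xl,yl,-zz]))
```

```text
shift [ -55.  -150.5 -191. ] rot [-3.47 -0.   -1.36] F [-0.2 -0.2 -0.1] J [-11.4  17.4  82.5   3.4  80.9 -98.2] t 18.98 w 0.0138
```

Request:
{"method": "apply_moves", "body": {
  "steps": [
    [-10, -30, 0, -1, 0, -0.3, 1],
    [-20, -60, 0, -2, 0, -0.6, 1],
    [-35, -90, -10, -3, 0, -1, 1],
    [-45, -120, -35, -3.5, 0, -1.4, 1],
    [-55, -150, -70, -3.5, 0, -1.4, 1],
    [-55, -150, -105, -3.5, 0, -1.4, 1],
    [-55, -150, -140, -3.5, 0, -1.4, 1],
    [-55, -150, -170, -3.5, 0, -1.4, 1],
    [-55, -150, -191, -3.5, 0, -1.4, 1],
    [-55, -150, -191, -3.5, 0, -1.4, 1],
    [-55, -150, -191, -3.5, 0, -1.4, 1]
  ]
}}

```text
time_s: 19.9
tcp_pos: [0.5209, -0.2319, 0.0972]
orientation: [[-0.996, 0.086, -0.005], [0.086, 0.996, 0.002], [0.005, 0.001, -1.0]]
contact_force: [-0.1, -0.0, 0.4]
grip_width: 0.0001
gripper_force: 0.0
```

Run:
```python
from h import *
delta([.519,-.235,.072],np.column_stack([-xl,yl,-zz]))
w=read_camera("wrist")
m=cv2.inRange(cv2.cvtColor(w["frame"],cv2.COLOR_RGB2HSV),(0,150,90),(8,255,255));k,l,st,ce=cv2.connectedComponentsWithStats(m)
print([(st[i],ce[i]) for i in range(1,k) if st[i,4]>100])
s=read_state()
a=np.radians(np.arange(0,360,30));P=np.column_stack([.519+.011*np.cos(a),-.235+.011*np.sin(a),np.full(12,.068)])
q=pix(w,P,1);print("expected head bbox",q.min(0),q.max(0));im=w["frame"].copy()
cv2.polylines(im,[q.astype(int)],True,(0,255,0),1);cv2.imwrite("pics/w4.png",im[:,:,::-1])
```

```text
shift [ -1.9  -3.1 -25.2] rot [-0.09 -0.26 -0.22] F [-0.1 -0.   0.4] J [ -25.1   24.6  100.9   -0.    54.8 -110.2] t 19.9 w 0.0001
[(array([ 294,  255,   42,   36, 1130], dtype=int32), array([314.64070796, 272.69557522])), (array([594, 276,  22,  28, 420], dtype=int32), array([604.38809524, 289.27619048])), (array([  0, 448,  26,  32, 428], dtype=int32), array([  8.29439252, 468.67757009]))]
expected head bbox [291.6577 256.4875] [334.9441  296.27515]
```

View pics/w4.png

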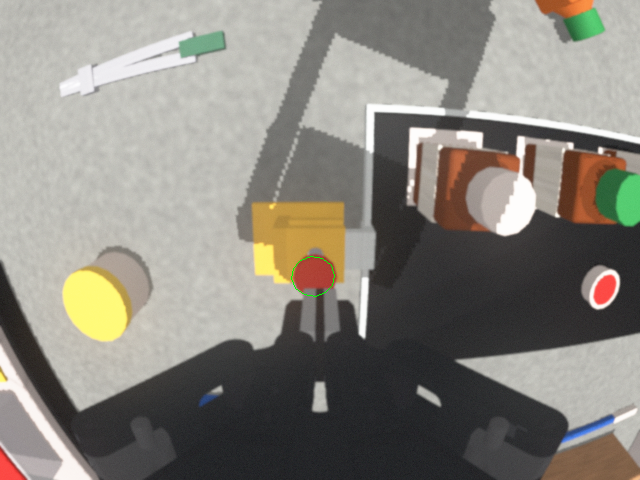

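Request:
{"method": "apply_moves", "body": {
  "steps": [
    [-2, -3, 0, 0, 0, 0, 1],
    [-2, -3, -10, 0, 0, 0, 1],
    [-2, -3, -20, 0, 0, 0, 1],
    [-2, -3, -26, 0, 0, 0, 1],
    [-2, -3, -30, 0, 0, 0, 1],
    [-2, -3, -33, 0, 0, 0, 1],
    [-2, -3, -36, 0, 0, 0, 1],
    [-2, -3, -39, 0, 0, 0, 1],
    [-2, -3, -42, 0, 0, 0, 1],
    [-2, -3, -45, 0, 0, 0, 1],
    [-2, -3, -48, 0, 0, 0, 1],
    [-2, -3, -50, 0, 0, 0, 1],
    [-2, -3, -50, 0, 0, 0, 1]
  ]
}}

```text
time_s: 21.03
tcp_pos: [0.5183, -0.2357, 0.0481]
orientation: [[-0.996, 0.087, -0.002], [0.087, 0.996, -0.0], [0.002, -0.0, -1.0]]
contact_force: [0.8, -0.2, 0.3]
grip_width: -0.0002
gripper_force: 0.0
```

Request:
{"method": "apply_moves", "body": {
  "steps": [
    [0, 0, -1, 0, 0, 0, 1],
    [0, 0, -2, 0, 0, 0, 1],
    [0, 0, -2, 0, 0, 0, 1]
  ]
}}

```text
time_s: 21.28
tcp_pos: [0.5186, -0.2359, 0.0464]
orientation: [[-0.996, 0.087, -0.001], [0.087, 0.996, -0.0], [0.001, -0.0, -1.0]]
contact_force: [-2.8, 0.8, 3.0]
grip_width: -0.0003
gripper_force: 1.8
```

Request:
{"method": "apply_moves", "body": {
  "steps": [
    [0, 0, -1, 0, 0, 0, 1],
    [0, 0, -2, 0, 0, 0, 1],
    [0, 0, -2, 0, 0, 0, 1]
  ]
}}

```text
time_s: 21.53
tcp_pos: [0.5186, -0.2359, 0.0443]
orientation: [[-0.996, 0.087, -0.001], [0.087, 0.996, -0.0], [0.001, -0.0, -1.0]]
contact_force: [-1.4, 1.0, 3.5]
grip_width: 0.0
gripper_force: 1.9
```

Request:
{"method": "apply_moves", "body": {
  "steps": [
    [0, 0, -1, 0, 0, 0, 1],
    [0, 0, -1, 0, 0, 0, 1],
    [0, 0, -1, 0, 0, 0, 1]
  ]
}}

```text
time_s: 21.78
tcp_pos: [0.5187, -0.2359, 0.044]
orientation: [[-0.996, 0.087, -0.001], [0.087, 0.996, -0.0], [0.001, -0.001, -1.0]]
contact_force: [-3.7, 1.8, 8.0]
grip_width: -0.0
gripper_force: 4.3
```

Request:
{"method": "apply_moves", "body": {
  "steps": [
    [0, 0, -1, 0, 0, 0, 1],
    [0, 0, -1, 0, 0, 0, 1],
    [0, 0, -1, 0, 0, 0, 1]
  ]
}}

```text
time_s: 22.03
tcp_pos: [0.5186, -0.2359, 0.0439]
orientation: [[-0.996, 0.087, -0.001], [0.087, 0.996, -0.001], [0.001, -0.001, -1.0]]
contact_force: [-4.9, 2.3, 13.7]
grip_width: -0.0
gripper_force: 7.3
```

Request:
{"method": "apply_moves", "body": {
  "steps": [
    [0, 0, -1, 0, 0, 0, 1],
    [0, 0, -1, 0, 0, 0, 1],
    [0, 0, -1, 0, 0, 0, 1]
  ]
}}

```text
time_s: 22.28
tcp_pos: [0.5187, -0.236, 0.0439]
orientation: [[-0.996, 0.087, -0.0], [0.087, 0.996, -0.001], [0.0, -0.001, -1.0]]
contact_force: [-6.1, 1.9, 21.9]
grip_width: 0.0002
gripper_force: 10.3
```

Hard stop at 44 mm: the pin is home. I'll back off and verify.

Request:
{"method": "apply_moves", "body": {
  "steps": [
    [0, 0, 5, 0, 0, 0, 1],
    [0, 0, 20, 0, 0, 0, 1],
    [0, 0, 50, 0, 0, 0, 1],
    [0, 0, 85, 0, 0, 0, 1],
    [-10, -30, 120, 0, 0, 0, 1],
    [-20, -70, 150, 0, 0, 0, 1],
    [-30, -110, 180, 0, 0, 0, 1],
    [-40, -150, 180, 0, 0, 0, 1],
    [-60, -190, 180, 0, 0, 0, 1],
    [-80, -230, 180, 0, 0, 0, 1],
    [-80, -230, 180, 0, 0, 0, 1],
    [-80, -230, 180, 0, 0, 0, 1]
  ]
}}

```text
time_s: 23.28
tcp_pos: [0.4363, -0.4711, 0.2205]
orientation: [[-0.996, 0.092, -0.002], [0.092, 0.996, -0.003], [0.002, -0.003, -1.0]]
contact_force: [-1.2, 1.4, 0.4]
grip_width: 0.0004
gripper_force: 0.0
```

Run:
```python
from h import *
c=read_camera("scene");t=read_camera("top")
for n,cc,f in(("s",c,0),("t",t,0)):
 R=cv2.cvtColor(rect(cc,.1,f),cv2.COLOR_RGB2HSV)
 for nm,lo,hi in(("green",(50,100,30),(85,255,255)),("blue",(105,120,50),(130,255,255)),("white",(0,0,175),(180,60,255))):
  m=cv2.inRange(R,lo,hi);k,l,st,ce=cv2.connectedComponentsWithStats(m)
  for i in range(1,k):
    if 1400<st[i,4]<2200 and abs(r2l(*ce[i])[0])<.02:print(n,nm,st[i,2:],np.round(1000*np.array(r2l(*ce[i])),1))
 R=cv2.cvtColor(rect(cc,.044,f),cv2.COLOR_RGB2HSV)
 m=cv2.inRange(R,(0,150,110),(8,255,255));k,l,st,ce=cv2.connectedComponentsWithStats(m)
 print(n,"red",[(st[i,4],np.round(1000*np.array(r2l(*ce[i])),1)) for i in range(1,k) if st[i,4]>250])
z=lambda im,a,b,d,e:cv2.resize(im[a:b,d:e],(400,300),interpolation=cv2.INTER_CUBIC)
cv2.imwrite("pics/f.png",np.hstack([z(c["frame"],160,370,200,480),z(t["frame"],150,315,220,440)])[:,:,::-1])
```

```text
s green [  52   54 1990] [  5.4 -82.8]
s blue [  56   53 2162] [ 5.2 71.8]
s white [  87   48 2062] [   6.8 -155.2]
s white [  73   48 2015] [-0.6 -1. ]
s white [  48   48 1782] [ -5.4 159.3]
s red [(np.int32(1174), array([ 97.5, -13.6])), (np.int32(893), array([  53.9, -241.7]))]
t green [  45   46 1640] [ -2.5 -77.4]
t blue [  46   46 1655] [-2.3 76.8]
t white [  48   46 1685] [   3.4 -157.5]
t white [  78   78 2017] [  0.5 133.1]
t white [  79   78 1449] [ -16.4 -136.9]
t white [  46   46 1683] [-4.6 -2.1]
t white [  47   46 1686] [ -8.3 160.3]
t red [(np.int32(1184), array([83.6, -2.5])), (np.int32(687), array([  48.7, -239.1]))]
```

View pics/f.png

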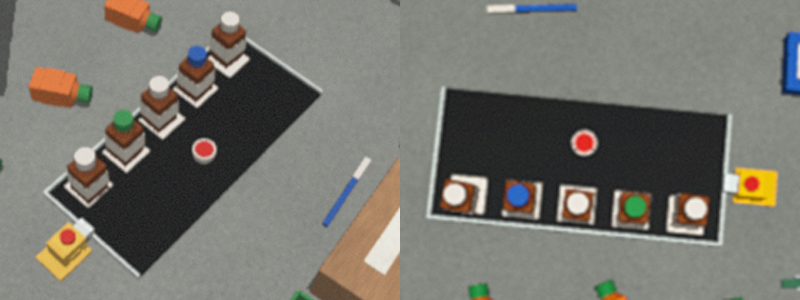

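```bash
python3 -c "
from workcell import sign_off;print(sign_off())"
```

```text
the job is handed in; nothing more can be done
None
```

Both fallen bottles stand upright on their pads (blue on pad 2, green on pad 4, each within about 2 mm of centre). The pin was then pushed home to its stop at 44 mm, the other bottles are still standing where they were, and the job is handed in at about 23 s.

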